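# Seat the guide plate in its sprung bracket

### The job

Take the guide plate with the two ears out of the slotted block and slide its ears down into the two sprung slots of the steel bracket on the sign stand, paper side towards the visitors, until its lower edge sits fully down on the bracket's seat and it stands flat against the back plate. Feel for the slots and press it home without forcing it, then let go; leave the other plates and everything else on the desk where they are.

Things in the scene. Friction and masses are not known exactly. Their poses are not given: they have to be found in the camera images.
- guide_mid (a point): centre of the guide plate, the only one with ears, on edge in one slot of the rack. Plywood, 9 mm thick (x), 140 wide (y), 130 tall (z), 0.11-0.2 kg. x points out of the face with paper and book sign, z up; edges 65 mm above and below. At each lower corner an ear, 32 mm tall from the bottom edge, sticks out 14 mm sideways (168 mm over both). Pinch across the thickness at the middle of the top edge.
- guide_left_ear (a point): tip of the guide plate's ear on its +y side: 84 mm from the plate's centre line, 16 mm above its bottom edge
- stand: pine block of the sign stand, fixed to the desk, 110 (x) x 250 (y) x 22 mm; origin under its centre; +x side = visitors' side. The steel bracket on it is screwed on by eye and not measured: square to the block and centred in y, but the front face of its back plate lies anywhere from x = -12 to +4 mm. Find it by feel. Pushing the plate with over 30 N bends it.
- seat (a point): middle of the block, at the height of the bracket's seat (25 mm above the desk), where the plate's bottom edge rests when home (plate centre then 90 mm up). Behind the seat (-x) the upright back plate, 180 mm wide, rises to 92 mm above the desk, 25 mm above the lips: with the ears at a height between, the plate can be drawn in -x until it touches it, then lowered along it.
- slot_left (a point): height of the mouth of the left (+y) ear slot, 67 mm above the desk, 80 mm from the middle; in x exact only as the bracket is. Slot: back plate behind, side cheek outside (174 mm between cheeks), 16 mm wide lip in front, 11.5 mm from the back plate. Behind the lip a steel leaf spring slopes in from the lip's top: 10 mm wide at the mouth, 7 mm from about 22 mm further down.
- slot_right (a point): the same for the right (-y) slot. The springs give way to the 9 mm ears and press them to the back plate with about 4 N each; sliding the plate down past both takes about 5 to 12 N until it meets the hard seat; it does not drop in by its weight.
- rack: fixed pine slotted block, 152 (x) x 190 (y) x 28 mm high, origin at the centre of its underside; three slots across x, at x = -56, 0 and +56 mm, 12 mm wide and open at both ends, their floor 8 mm above the desk; one plate stands in each
- plain_mid (a point): centre of a plate without ears that stays where it is: 9 mm thick, 168 mm wide, 130 mm tall, in another slot
- short_mid (a point): centre of a shorter plate without ears that stays where it is: 9 mm thick, 140 mm wide, 105 mm tall, in another slot
- tin: round tin with a white lid, 75 mm across, 105 mm tall; origin under its centre; leave alone
- stamp: rubber stamp with turned wooden handle, 32 x 57 mm, 74 mm tall; origin under its centre; leave alone
- stapler: desk stapler, 125 x 36 x 42 mm; origin under its centre; leave alone
- card_box: pack of cards lying flat, 65 x 92 x 22 mm; origin under its centre; leave alone
Mind the look-alikes: they are no part of the job. What is shaped like the part that bears guide_mid but turquoise is not meant.

How it is judged:
By the outcome, as a careful person would: the job done as asked, in the order asked, and still so for the second after the job is handed in, with the robot touching nothing.
It also fails if it takes over 54 s, if anything falls off the work surface, if the arm or the gripper's body presses on something with over 40 N, if the wrist force passes 120 N, or if a joint passes its speed limit or range.

### The arm

A 7-joint arm with a two-finger parallel gripper is mounted at the origin on the work surface. World frame = base frame: x ahead of the robot, y to its left, z up, the work surface at z = 0. Lengths are in m, angles in rad, forces in N, time in s.
With the tool pointing down it reaches from about 0.425 to 0.825 m from the base axis. Payload 3.6 kg.
Tool frame: the origin (TCP) lies at the very end of the fingers, on their centre line; the grasp point (between the pads) lies manip.grasp_offset behind it (manip.grasp_offset is the distance from the TCP to the grasp point, in m); z points along the fingers, y is the direction in which the jaws open and shut (so a half turn about z gives the same grasp; the last joint's range is limited). The gripper opens to 85 mm and grips with 20 to 120 N. Pads are 22 mm wide; open, the fingers measure 114 mm over their backs; the gripper's body (76 mm by 85 mm) begins 54 mm behind the grasp point. The pads swing forward as they close: fully open they stand 13 mm farther back than shut.
Start: joints at [1.204, 0.615, -0.013, 1.423, 0.008, 1.103, -0.04], TCP at [0.217, -0.613, 0.231] pointing down, gripper open.
Joint ranges: [-3.12, 3.12], [-0.3, 2.06], [-1.34, 1.32], [0.26, 2.42], [-1.36, 4.5], [0.01, 1.98], [-2.84, 2.84]. Speed limits (rad/s): [2.79, 2.79, 3.14, 3.14, 3.14, 3.14, 3.14].

### API

Orientations are given as [roll, pitch, yaw] about the fixed x, y, z axes, in that order (R = Rz(yaw) Ry(pitch) Rx(roll)).
In Python, from rig import manip gives the robot as it stands.
- The arm moves only by the tool servo_tool, never from a script. Its argument "steps" is text: rows parted by semicolons, each of 6 numbers parted by spaces: the shift along the world's x, y, z in units of 25 mm (1.0 is 25 mm), then the turn, a rotation vector about the world's x, y, z in units of 6 degrees (1.0 is 6 degrees). A call has 1 to 5 rows; each row shifts and turns the commanded pose from where the row before left it; what a row does not reach is not made up. A row lasts 1/12 s, in which the tool goes at most 41.7 mm and 7.16 degrees, less where a joint would pass 70% of its speed; a pose out of reach is approached as far as the arm can. A call is refused whole if a number of a shift passes 1 or a number of a turn 1, either way. A call with a gripper value outside its range is refused whole. "claw" is the closure, from 0 (fully open) to 1 (shut), set as the call begins (left out, the last holds). The fingers move at their own pace and stop on an object; "grip_force" is the grip in N (left out, the last holds). Time passes only in rows, so rows that do not move let the fingers close. It gives the time, the measured TCP pose, the force and the opening at its end, in the units of the state.
- manip.sense(): the state, without advancing time (a new reading comes with each control period).
- manip.camera(name): name is "side" or "top"; returns the picture (400x640x3 uint8, blue, green, red); there is no depth.
- manip.calibration(name): a dict with "fx", "fy", "cx", "cy" (pixels), "eye" and "orientation" of the camera in the world. Camera axes: x right, y down, z forward; pixel columns grow to the right and rows downward; lengths in m; the calibration is good to about 2 mm. A picture is of the moment at which its call begins. calibration takes no time and is no camera call.
- manip.finish_job(): hands the job in, once; it reports no verdict.
Trained networks look in the newest picture that a camera, given by its name, has taken for a name from the list of things; names that differ only in an ending like _2 or _b are one class to them, and where a whole thing is asked for, a point or a joint stands for the part that bears it (a point fixed in the world has none). Each returns a list of dicts, best first, with "confidence" (0 to 1); they miss things now and then, are a little off and sometimes report something else, mostly with a low value. They report only what shows in the picture. A call takes as long as a camera call. They do not tell look-alikes from the thing itself.
- manip.boxes_of(camera, query): "pixel" ([row, column] in pixels, amid what is visible of it).
- manip.mark_of(camera, query): "pixel" ([row, column] in pixels: a listed point, or the origin of a listed thing).
The state is a dict: "t": time; "joint_positions": joint angles; "joint_velocities": joint speeds; "effort": joint torques, N m; "tool_pos": TCP position; "tool_rot": TCP orientation; "force": force on the tool from outside, world axes, zero at the start; "moment": the same for the moment, N m; "grip_width": opening from 0.0 (shut) to 1.0 (fully open).
Only numpy, scipy, OpenCV 4.12 (cv2) and the standard library are available. Lean on these libraries where they do the work, as an engineer would, in place of code of your own. Each camera call takes 0.05 s, during which the arm holds its last target.

## Working session

There is one attempt and no reset: what is moved stays moved. The work goes in short steps, Python scripts to look and compute and a tool call to move; the robot and the scene stay as the last step left them, time stands still between calls to the robot, and variables do not carry over. Pictures are saved under pics/ and viewed, and the job is handed in when it is done.

Besides the shell and the picture viewer there is one more tool, called after "Call:" by a JSON object that holds its "name" and its "arguments". servo_tool: Moves the arm, as the interface text tells. Its arguments: {"type":"object","properties":{"steps":{"type":"string"},"claw":{"type":"number"},"grip_force":{"type":"number"}},"required":["steps"]}

```bash
ls; mkdir -p pics; python3 - <<'E'
from rig import manip
import cv2
print(manip.sense()); print(manip.grasp_offset)
for c in("side","top"):
    im=manip.camera(c); cv2.imwrite(f"pics/{c}0.png",im); print(c,manip.calibration(c))
E
```

```text
pics
{'t': 0.0, 'joint_positions': array([ 1.20450271,  0.61590236, -0.01262054,  1.42496709,  0.00807705,
        1.10339282, -0.04038601]), 'joint_velocities': array([ 0.00329084,  0.00097594,  0.0010727 ,  0.00024386, -0.00032153,
        0.00051516,  0.00044315]), 'effort': array([ 2.19945600e-04, -4.69211590e+01,  2.59333095e-01, -1.71033561e+01,
        1.00540911e-02,  9.76238603e-03, -5.52291183e-06]), 'tool_pos': array([ 0.21639122, -0.61208068,  0.23012649]), 'tool_rot': array([-3.13897261e+00,  1.62392870e-05,  3.39867683e-01]), 'force': array([ 0.14434521, -0.47699889,  0.04322384]), 'moment': array([-0.07177765, -0.03577242,  0.01804852]), 'grip_width': 1.0001167446714752}
0.0187
side {'fx': 501.38408131124305, 'fy': 501.38408131124305, 'cx': 316.63421065169223, 'cy': 191.8635465767736, 'eye': array([0.44264191, 0.96523626, 0.83742944]), 'orientation': array([-2.25028385e+00,  6.24114374e-04, -3.02371315e+00])}
top {'fx': 416.4502756679544, 'fy': 416.4502756679544, 'cx': 316.4529837780654, 'cy': 204.30505529331563, 'eye': array([0.38322127, 0.02205095, 1.10995834]), 'orientation': array([-2.98504281, -0.02004764, -1.57799976])}
```

View pics/side0.png

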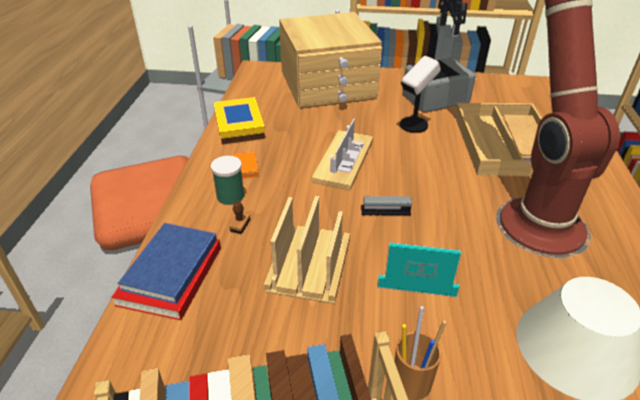

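View pics/top0.png

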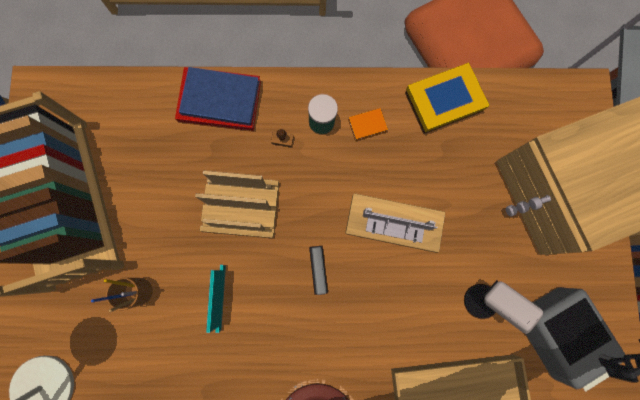

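```bash
python3 - <<'E'
from rig import manip
import cv2, numpy as np
t=cv2.imread("pics/top0.png"); s=cv2.imread("pics/side0.png")
a=cv2.resize(t[160:250,190:290],None,fx=4,fy=4,interpolation=cv2.INTER_CUBIC)
b=cv2.resize(t[185:260,340:450],None,fx=4,fy=4,interpolation=cv2.INTER_CUBIC)
c=cv2.resize(s[190:305,260:360],None,fx=4,fy=4,interpolation=cv2.INTER_CUBIC)
d=cv2.resize(s[115:192,305:380],None,fx=5,fy=5,interpolation=cv2.INTER_CUBIC)
def pad(i):
    o=np.zeros((300,400,3),np.uint8); k=min(300/i.shape[0],400/i.shape[1]); i=cv2.resize(i,None,fx=k,fy=k); o[:i.shape[0],:i.shape[1]]=i; return o
cv2.imwrite("pics/crops.png",np.vstack([np.hstack([pad(a),pad(b)]),np.hstack([pad(c),pad(d)])]))
for cam in("top","side"):
    for q in("guide_mid","guide_left_ear","plain_mid","short_mid","rack","stand","seat","slot_left","slot_right"):
        r=manip.mark_of(cam,q)
        print(cam,q,[(np.round(e["pixel"],1).tolist(),round(e["confidence"],2)) for e in r[:4]])
print(manip.sense()["t"])
E
```

```text
top guide_mid [([300.0, 212.2], 0.84), ([178.1, 235.9], 0.66), ([137.9, 282.1], 0.29)]
top guide_left_ear [([333.5, 216.6], 0.77), ([180.7, 207.7], 0.72), ([119.7, 322.1], 0.49), ([206.7, 240.8], 0.43)]
top plain_mid [([205.0, 233.8], 0.63), ([177.5, 235.1], 0.6)]
top short_mid [([224.8, 236.5], 0.86)]
top rack [([206.7, 241.8], 0.69)]
top stand [([224.9, 393.2], 0.63)]
top seat [([227.4, 397.6], 0.57), ([129.5, 367.0], 0.18)]
top slot_left [([214.3, 368.2], 0.67), ([204.7, 238.0], 0.29)]
top slot_right [([226.5, 431.0], 0.74)]
side guide_mid [([235.7, 283.2], 0.97), ([270.9, 418.7], 0.56)]
side guide_left_ear [([291.0, 457.6], 0.69), ([283.9, 272.5], 0.66), ([154.6, 347.9], 0.5)]
side plain_mid [([244.4, 309.7], 0.9), ([210.2, 386.8], 0.73)]
side short_mid [([253.3, 335.0], 0.96), ([266.0, 310.8], 0.67)]
side rack [([264.1, 309.2], 0.88), ([286.4, 269.3], 0.43)]
side stand [([163.3, 342.8], 0.83)]
side seat [([154.0, 350.9], 0.65)]
side slot_left [([155.0, 333.1], 0.86)]
side slot_right [([124.3, 351.3], 0.72)]
1.0
```

View pics/crops.png

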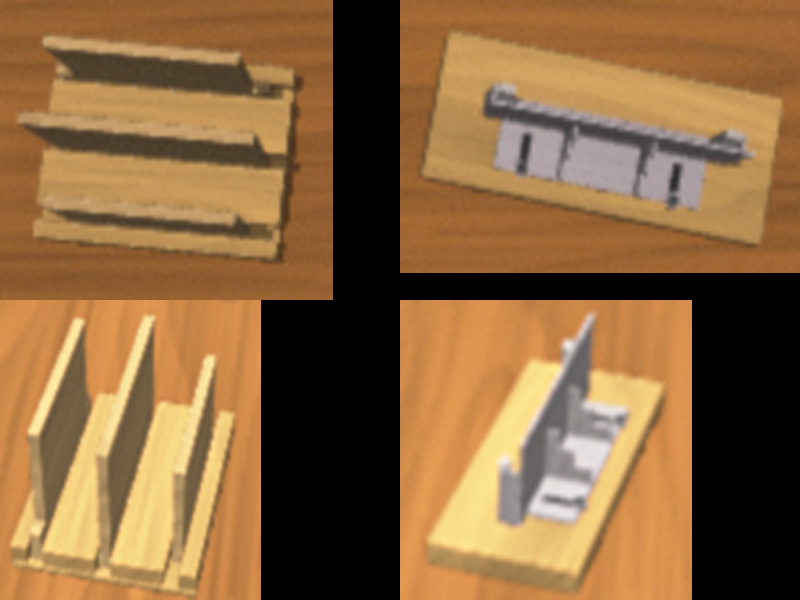

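```bash
cat > h.py <<'E'
import numpy as np
from rig import manip
from scipy.spatial.transform import Rotation as R
def cam(n):
    c=manip.calibration(n); return c,R.from_euler('xyz',c["orientation"]).as_matrix()
def ray(n,px):
    c,M=cam(n); r,u=px
    d=M@np.array([(u-c["cx"])/c["fx"],(r-c["cy"])/c["fy"],1.]); return c["eye"],d/np.linalg.norm(d)
def at_z(n,px,z):
    e,d=ray(n,px); return e+d*(z-e[2])/d[2]
def tri(p1,p2):
    e1,d1=ray("top",p1); e2,d2=ray("side",p2)
    A=np.stack([d1,-d2],1); s=np.linalg.lstsq(A,e2-e1,rcond=None)[0]
    a=e1+s[0]*d1;b=e2+s[1]*d2; return (a+b)/2,np.linalg.norm(a-b)
def proj(n,P):
    c,M=cam(n); q=M.T@(np.asarray(P)-c["eye"]); return np.array([c["cy"]+c["fy"]*q[1]/q[2],c["cx"]+c["fx"]*q[0]/q[2]])
E
python3 - <<'E'
from h import *
np.set_printoptions(precision=4,suppress=True)
T=dict(guide=([178.1,235.9],[235.7,283.2],.073),gear=([180.7,207.7],[283.9,272.5],.024),plain=([205,233.8],[244.4,309.7],.073),
short=([224.8,236.5],[253.3,335],.0605),rack=([206.7,241.8],[264.1,309.2],0),stand=([224.9,393.2],[163.3,342.8],0),seat=([227.4,397.6],[154,350.9],.025),
sl=([214.3,368.2],[155,333.1],.067),sr=([226.5,431],[124.3,351.3],.067))
for k,(a,b,z) in T.items(): print(k,at_z("top",a,z),at_z("side",b,z),*tri(a,b))
E
```

```text
guide [0.6149 0.204  0.073 ] [0.6091 0.1858 0.073 ] [0.6086 0.2011 0.0887] 0.005527884261339452
gear [0.619  0.2869 0.024 ] [0.6175 0.2822 0.024 ] [0.6173 0.2857 0.0284] 0.001407728780809133
plain [0.5458 0.2076 0.073 ] [0.5481 0.2056 0.073 ] [0.5467 0.2074 0.0746] 0.002238460722065467
short [0.4972 0.2019 0.0605] [0.4926 0.2135 0.0605] [0.4957 0.2036 0.0507] 0.0050871552490669575
rack [0.5526 0.1992 0.    ] [0.5512 0.1953 0.    ] [0.5514 0.1986 0.0037] 0.0012504616048004881
stand [ 0.5014 -0.2074  0.    ] [ 0.5061 -0.202   0.    ] [ 0.5042 -0.2085 -0.005 ] 0.004473842627857063
seat [ 0.4921 -0.2136  0.025 ] [ 0.4848 -0.215   0.025 ] [ 0.4883 -0.2129  0.0269] 0.007212170219098725
sl [ 0.5216 -0.1309  0.067 ] [ 0.5299 -0.1437  0.067 ] [ 0.5246 -0.1298  0.0761] 0.008402085771031638
sr [ 0.4897 -0.2894  0.067 ] [ 0.4914 -0.307   0.067 ] [ 0.4895 -0.2856  0.0799] 0.002119136995618308
```

```bash
python3 - <<'E'
import cv2, numpy as np
t=cv2.imread("pics/top0.png"); s=cv2.imread("pics/side0.png")
def crop(im,r0,r1,c0,c1,k,name):
    o=cv2.resize(im[r0:r1,c0:c1],None,fx=k,fy=k,interpolation=cv2.INTER_CUBIC)
    for c in range((c0+9)//10*10,c1,10): cv2.line(o,((c-c0)*k+k//2,0),((c-c0)*k+k//2,5),(0,0,255),1); cv2.putText(o,str(c),((c-c0)*k-8,16),0,.35,(0,0,255),1)
    for r in range((r0+9)//10*10,r1,10): cv2.line(o,(0,(r-r0)*k+k//2),(5,(r-r0)*k+k//2),(0,0,255),1); cv2.putText(o,str(r),(8,(r-r0)*k+k//2+4),0,.35,(0,0,255),1)
    cv2.imwrite(f"pics/{name}.png",o)
crop(t,190,258,342,450,7,"tstand"); crop(t,168,242,193,285,8,"track")
crop(s,112,192,308,378,7,"sstand"); crop(s,192,304,262,352,5,"srack")
E
```

```text
(no output)
```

View pics/tstand.png

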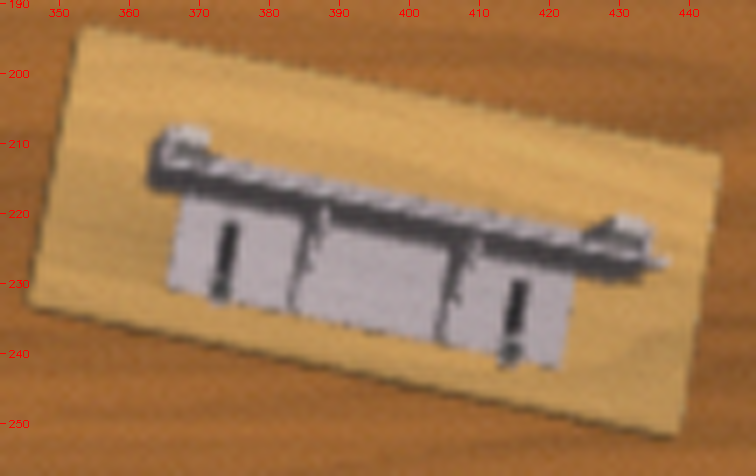

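View pics/track.png

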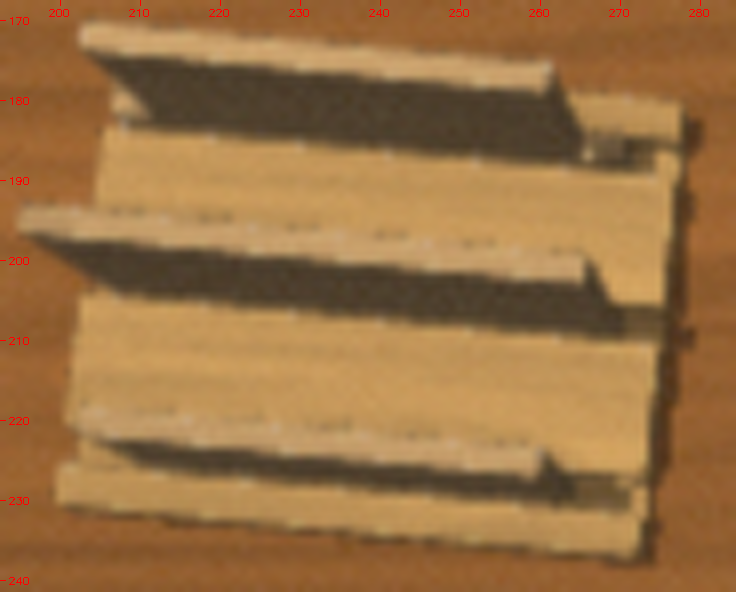

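View pics/sstand.png

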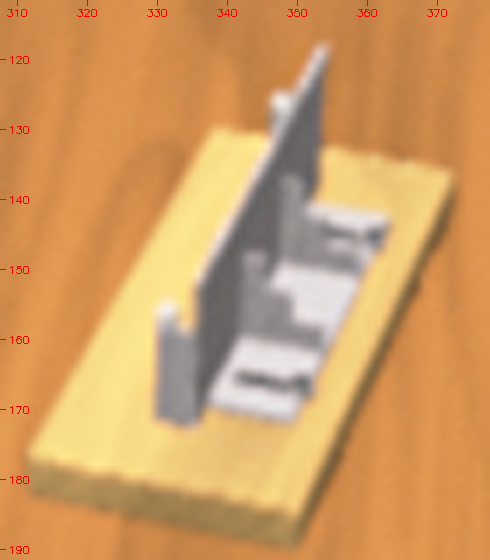

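View pics/srack.png

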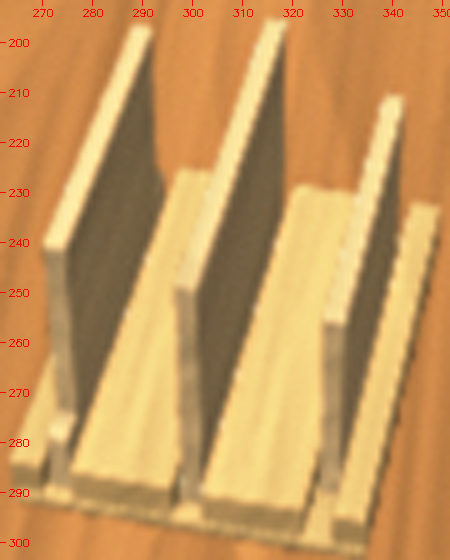

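```bash
cat > fit.py <<'E'
from h import *
from scipy.optimize import least_squares
np.set_printoptions(precision=4,suppress=True)
def fit(obs,x0):
    def f(p):
        c,s=np.cos(p[2]),np.sin(p[2]); r=[]
        for n,(u,v),(a,b,z) in obs:
            q=proj(n,[p[0]+c*a-s*b,p[1]+s*a+c*b,z]); r+=[q[0]-v,q[1]-u]
        return np.array(r)
    o=least_squares(f,x0,loss="soft_l1"); return o.x,f(o.x).reshape(-1,2)
if __name__=="__main__":
    h=.055;w=.125;z=.022
    obs=[("top",(353.2,193.4),(h,w,z)),("top",(444.5,211.5),(h,-w,z)),("top",(438.4,251.8),(-h,-w,z)),("top",(345.5,233.1),(-h,w,z)),
    ("side",(311.5,177.2),(h,w,z)),("side",(350,184.4),(-h,w,z)),("side",(372.5,136.1),(-h,-w,z)),("side",(338,129.8),(h,-w,z))]
    for o in (obs,obs[:4],obs[4:]):
        print("stand",*fit(o,[.5,-.21,-.2]))
    g=[("top",(202.8,171.9),(0,.07,.138)),("top",(261.4,176.9),(0,-.07,.138)),("side",(290.2,197.1),(0,-.07,.138)),("side",(272.9,240.5),(0,.07,.138))]
    for o in (g,g[:2],g[2:]): print("guide",*fit(o,[.61,.2,0]))
    h=.076;w=.095;z=.028
    r=[("top",(278,180),(h,-w,z)),("top",(272.3,236.3),(-h,-w,z)),("top",(199.4,230.3),(-h,w,z)),("side",(263.5,284),(h,w,z)),("side",(334.6,295.6),(-h,w,z)),("side",(349.6,232.6),(-h,-w,z))]
    for o in (r,r[:3],r[3:]): print("rack",*fit(o,[.55,.2,0]))
E
python3 fit.py
```

```text
stand [ 0.5056 -0.2093 -0.2046] [[-0.3958 -0.3516]
 [ 0.0087  0.7634]
 [ 0.5664  0.6504]
 [ 0.3649 -0.3093]
 [-0.132  -0.7038]
 [ 0.6676  0.3132]
 [ 0.1201  0.0961]
 [ 0.2504 -0.557 ]]
stand [ 0.506  -0.2088 -0.204 ] [[-0.5255 -0.5513]
 [-0.1768  0.5678]
 [ 0.3805  0.4768]
 [ 0.2366 -0.4872]]
stand [ 0.5051 -0.2106 -0.2057] [[-0.4327 -0.5002]
 [ 0.3808  0.4779]
 [-0.0852  0.3143]
 [ 0.0326 -0.3112]]
guide [ 0.6077  0.2006 -0.0886] [[ 0.7476  0.3994]
 [ 0.682   0.5033]
 [ 0.1143 -0.5658]
 [ 0.8169 -0.6704]]
guide [ 0.6094  0.2017 -0.0899] [[-0.0052 -0.0403]
 [ 0.0043  0.0405]]
guide [ 0.6066  0.199  -0.0895] [[-0.3301  0.0422]
 [ 0.2628 -0.0381]]
rack [ 0.5522  0.2009 -0.0886] [[-0.0159  0.3974]
 [ 0.8435  0.4907]
 [ 0.7631  0.2274]
 [ 0.2405 -0.5434]
 [ 0.3782 -0.1201]
 [ 0.3833 -0.6245]]
rack [ 0.5538  0.2018 -0.0917] [[-0.4622  0.1379]
 [ 0.3628  0.0444]
 [ 0.0557 -0.1789]]
rack [ 0.5514  0.1998 -0.0911] [[-0.203  -0.1097]
 [ 0.0545  0.2262]
 [ 0.1631 -0.1314]]
```

```bash
python3 - <<'E'
from h import *
np.set_printoptions(precision=3,suppress=True)
print(tri([307,515],[72,422]),tri([300,482],[125,415]))
for p in([284,495],[331,535]): print(at_z("top",p,.15),at_z("top",p,.1))
print(proj("top",[.217,-.613,.231]),proj("side",[.217,-.613,.231]))
E
```

```text
(array([ 0.298, -0.43 ,  0.185]), np.float64(0.003857834898174286)) (array([ 0.298, -0.433,  0.002]), np.float64(0.008005974082460484))
[ 0.349 -0.405  0.15 ] [ 0.347 -0.427  0.1  ]
[ 0.244 -0.488  0.15 ] [ 0.237 -0.515  0.1  ]
[349.705 617.55 ] [ 34.204 446.806]
```

Call:
{"name": "servo_tool", "arguments": {"steps": "0.5 0 1 0 0 1; 0.6 0 1 0 0 1; 1 0 1 0 0 1; 1 0.5 0.5 0 0 1; 1 1 0 0 0 1", "claw": 0.6}}

```text
t: 1.42
tool_pos: [0.3196, -0.5788, 0.3222]
tool_rot: [3.134, 0.004, 0.864]
force: [0.3, 0.2, 0.4]
grip_width: 0.403
```

Call:
{"name": "servo_tool", "arguments": {"steps": "1 1 0 0 0 1; 1 1 0 0 0 1; 1 1 0 0 0 1; 1 1 0 0 0 1; 1 1 0 0 0 1"}}

```text
t: 1.83
tool_pos: [0.4451, -0.4491, 0.319]
tool_rot: [3.141, 0.0, 1.392]
force: [0.3, -0.5, -0.4]
grip_width: 0.402
```

Call:
{"name": "servo_tool", "arguments": {"steps": "1 1 0 0 0 0.9; 1 1 0 0 0 0; 0.6 1 0 0 0 0; 0.5 1 0 0 0 0; 0.5 1 0 0 0 0"}}

```text
t: 2.25
tool_pos: [0.5349, -0.3239, 0.3187]
tool_rot: [-3.141, -0.0, 1.482]
force: [-0.0, 0.4, 0.3]
grip_width: 0.401
```

Call:
{"name": "servo_tool", "arguments": {"steps": "0.4 1 0 0 0 0; 0.4 1 0 0 0 0; 0.4 1 0 0 0 0; 0.4 1 0 0 0 0; 0.4 1 0 0 0 0"}}

```text
t: 2.67
tool_pos: [0.5845, -0.1992, 0.3189]
tool_rot: [3.142, 0.0, 1.481]
force: [-0.4, -0.0, -0.4]
grip_width: 0.406
```

Call:
{"name": "servo_tool", "arguments": {"steps": "0.2 1 0 0 0 0; 0.2 1 0 0 0 0; 0.2 1 0 0 0 0; 0.2 1 0 0 0 0; 0.16 1 0 0 0 0"}}

```text
t: 3.08
tool_pos: [0.6083, -0.0742, 0.3188]
tool_rot: [3.141, 0.0, 1.481]
force: [-0.0, -0.1, -0.0]
grip_width: 0.4
```

Call:
{"name": "servo_tool", "arguments": {"steps": "0 1 0 0 0 0; 0 1 0 0 0 0; 0 1 0 0 0 0; 0 1 0 0 0 0; 0 1 0 0 0 0"}}

```text
t: 3.5
tool_pos: [0.608, 0.0507, 0.3189]
tool_rot: [3.142, 0.0, 1.481]
force: [1.0, -0.5, -0.1]
grip_width: 0.399
```

Call:
{"name": "servo_tool", "arguments": {"steps": "0 1 0 0 0 0; 0 1 0 0 0 0; 0 1 0 0 0 0; 0 1 0 0 0 0; 0 1 -0.5 0 0 0"}}

```text
t: 3.92
tool_pos: [0.6094, 0.1765, 0.3088]
tool_rot: [3.136, -0.002, 1.481]
force: [-0.6, 0.1, 1.1]
grip_width: 0.402
```

Call:
{"name": "servo_tool", "arguments": {"steps": "0 1 -1 0 0 0; 0 0 -1 0 0 0; 0 0 -1 0 0 0; 0 0 -1 0 0 0; 0 0 0 0 0 0"}}

```text
t: 4.33
tool_pos: [0.605, 0.1979, 0.2006]
tool_rot: [-3.131, 0.006, 1.482]
force: [-0.5, -0.7, -0.7]
grip_width: 0.402
```

```bash
python3 - <<'E'
from h import *
import cv2
s=manip.sense(); print(s["tool_pos"],s["tool_rot"],s["t"])
t=manip.camera("top"); d=manip.camera("side")
a=cv2.resize(t[140:260,180:310],None,fx=4,fy=4,interpolation=2)[:,:400]; b=cv2.resize(d[150:310,240:360],None,fx=3,fy=3,interpolation=2)
o=np.zeros((480,760,3),np.uint8); o[:,:400]=a; o[:,400:760]=b; cv2.imwrite("pics/pre.png",o)
E
```

```text
[0.60501683 0.19792386 0.20061623] [-3.13141181  0.00569199  1.48171882] 4.3333
```

View pics/pre.png

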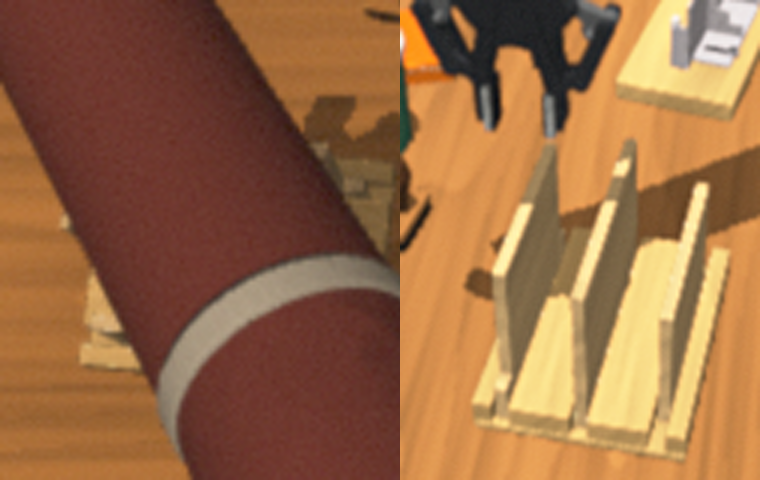

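Call:
{"name": "servo_tool", "arguments": {"steps": "0 0 0 0 0 0; 0 0 -0.8 0 0 0; 0 0 -0.8 0 0 0; 0 0 -0.8 0 0 0; 0 0 0 0 0 0"}}

```text
t: 4.85
tool_pos: [0.607, 0.1988, 0.1445]
tool_rot: [-3.138, 0.002, 1.481]
force: [0.0, 0.6, -0.4]
grip_width: 0.402
```

Call:
{"name": "servo_tool", "arguments": {"steps": "0 0 -0.7 0 0 0; 0 0 -0.6 0 0 0; 0 0 -0.2 0 0 0; 0 0 0 0 0 0; 0 0 0 0 0 0"}}

```text
t: 5.27
tool_pos: [0.6092, 0.2002, 0.1106]
tool_rot: [3.139, -0.001, 1.481]
force: [0.1, -0.0, -0.5]
grip_width: 0.399
```

```bash
python3 - <<'E'
from h import *
import cv2
d=manip.camera("side")
s=manip.sense(); print(s["tool_pos"],s["tool_rot"],s["force"],s["t"])
cv2.imwrite("pics/pre2.png",cv2.resize(d[180:310,240:360],None,fx=4.6,fy=4.6,interpolation=2))
E
```

```text
[0.60935963 0.20023814 0.1107673 ] [ 3.13863888e+00 -1.59874804e-03  1.48105378e+00] [ 0.45459207 -0.17196796 -0.605606  ] 5.3167
```

View pics/pre2.png

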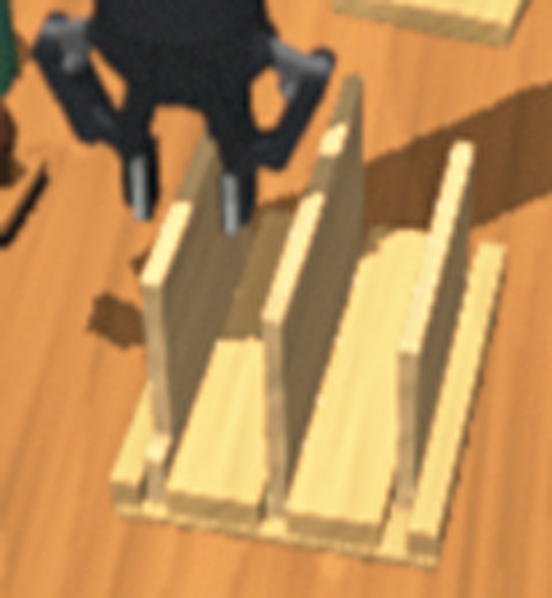

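Call:
{"name": "servo_tool", "arguments": {"steps": "0 0 0 0 0 0; 0 0 0 0 0 0; 0 0 0 0 0 0; 0 0 0 0 0 0; 0 0 0 0 0 0", "claw": 1, "grip_force": 60}}

```text
t: 5.73
tool_pos: [0.6087, 0.2002, 0.1102]
tool_rot: [3.14, -0.001, 1.481]
force: [-1.3, 0.1, 5.5]
grip_width: 0.096
```

Call:
{"name": "servo_tool", "arguments": {"steps": "0 0 0 0 0 0; 0 0 0.3 0 0 0; 0 0 0.6 0 0 0; 0 0 0.8 0 0 0; 0 0 0.8 0 0 0"}}

```text
t: 6.15
tool_pos: [0.6075, 0.1991, 0.1711]
tool_rot: [-3.139, 0.001, 1.481]
force: [1.1, 0.4, -1.3]
grip_width: 0.093
```

Call:
{"name": "servo_tool", "arguments": {"steps": "0 0 0.8 0 0 0; 0 0 0.8 0 0 0; 0 0 0.8 0 0 0; 0 0 0.4 0 0 0; 0 0 0 0 0 0"}}

```text
t: 6.57
tool_pos: [0.6093, 0.2003, 0.2439]
tool_rot: [3.137, -0.002, 1.481]
force: [0.4, 0.7, -0.9]
grip_width: 0.093
```

```bash
python3 - <<'E'
from h import *
import cv2
d=manip.camera("side")
s=manip.sense(); print(s["tool_pos"],s["tool_rot"],s["force"],s["moment"],s["t"],s["grip_width"])
cv2.imwrite("pics/lift.png",cv2.resize(d[130:310,220:380],None,fx=3.3,fy=3.3,interpolation=2))
E
```

```text
[0.6084145  0.19980007 0.24193665] [ 3.14011665e+00 -6.33815466e-04  1.48126292e+00] [-0.86852295 -0.58637669 -1.69009064] [-0.0260086   0.01267093  0.01052339] 6.6167 0.09218181639392456
```

View pics/lift.png

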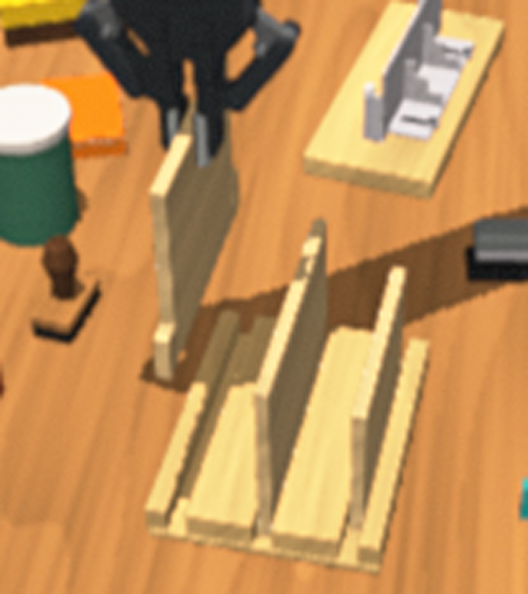

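Call:
{"name": "servo_tool", "arguments": {"steps": "0 -0.3 0.6 0 0 0; 0 -0.6 0.6 0 0 0; 0 -1 0 0 0 0; 0 -1 0 0 0 0; 0 -1 0 0 0 -0.2"}}

```text
t: 7.03
tool_pos: [0.6072, 0.1009, 0.2693]
tool_rot: [-3.138, 0.001, 1.461]
force: [0.6, 0.3, -0.6]
grip_width: 0.095
```

Call:
{"name": "servo_tool", "arguments": {"steps": "-0.2 -1 0 0 0 -0.3; -0.3 -1 0 0 0 -0.3; -0.3 -1 0 0 0 -0.3; -0.3 -1 0 0 0 0; -0.3 -1 0 0 0 0"}}

```text
t: 7.45
tool_pos: [0.5715, -0.0242, 0.2691]
tool_rot: [-3.137, 0.001, 1.366]
force: [-0.1, -0.2, -0.5]
grip_width: 0.094
```

Call:
{"name": "servo_tool", "arguments": {"steps": "-0.4 -1 0 0 0 0; -0.4 -1 0 0 0 0; -0.4 -1 0 0 0 0; -0.3 -1 0 0 0 0; -0.2 -1 0 0 0 0"}}

```text
t: 7.87
tool_pos: [0.5285, -0.149, 0.2694]
tool_rot: [-3.137, 0.0, 1.366]
force: [-0.1, 0.6, -1.5]
grip_width: 0.095
```

Call:
{"name": "servo_tool", "arguments": {"steps": "-0.2 -1 0 0 0 0; -0.1 -0.6 0 0 0 0; 0 -0.4 0 0 0 0; 0 -0.2 0 0 0 0; 0 0 0 0 0 0"}}

```text
t: 8.28
tool_pos: [0.5228, -0.2034, 0.2702]
tool_rot: [-3.14, -0.0, 1.365]
force: [-0.2, 0.3, -1.6]
grip_width: 0.095
```

Call:
{"name": "servo_tool", "arguments": {"steps": "0 0 -0.4 0 0 0; 0 0 -0.6 0 0 0; 0 0 -0.6 0 0 0; 0 0 -0.2 0 0 0; 0 0 0 0 0 0"}}

```text
t: 8.7
tool_pos: [0.5222, -0.2009, 0.2243]
tool_rot: [-3.137, -0.001, 1.369]
force: [0.2, 1.4, -1.9]
grip_width: 0.095
```

```bash
python3 - <<'E'
from h import *
import cv2
d=manip.camera("side");t=manip.camera("top")
s=manip.sense(); print(s["tool_pos"],s["tool_rot"],s["force"],s["moment"],s["t"],s["grip_width"])
o=np.zeros((520,800,3),np.uint8)
o[:,:400]=cv2.resize(d[70:200,290:390],(400,520),interpolation=2); o[:400,400:]=cv2.resize(t[170:270,345:445],(400,400),interpolation=2)
cv2.imwrite("pics/hov.png",o)
E
```

```text
[ 0.523661   -0.20179486  0.22642354] [ 3.14136954e+00 -6.25086023e-04  1.36769721e+00] [-0.28355663 -0.28193909 -0.90519247] [-0.03195147 -0.03044953  0.00987016] 8.8 0.09263022983967147
```

View pics/hov.png

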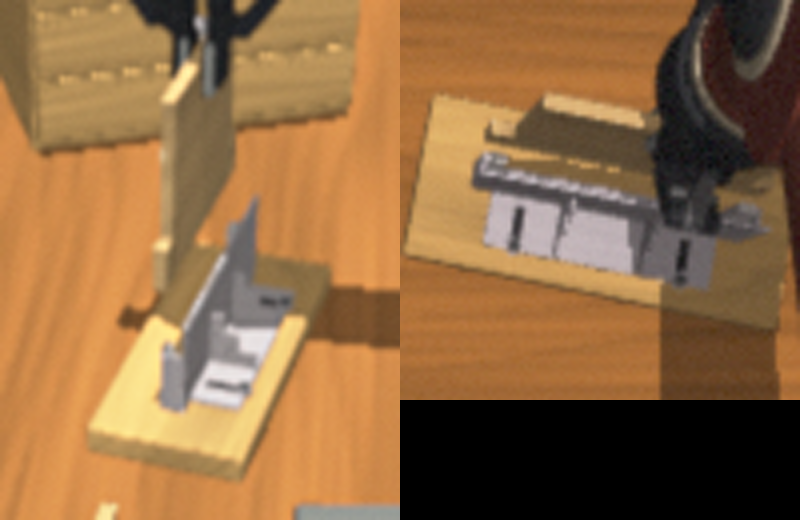

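Call:
{"name": "servo_tool", "arguments": {"steps": "0 -0.42 0 0 0 0; 0 0 -0.4 0 0 0; 0 0 -0.4 0 0 0; 0 0 0 0 0 0; 0 0 0 0 0 0"}}

```text
t: 9.22
tool_pos: [0.5224, -0.2131, 0.2052]
tool_rot: [-3.139, -0.001, 1.366]
force: [0.8, 0.9, -1.8]
grip_width: 0.098
```

```bash
cat > ov.py <<'E'
from h import *
import cv2,sys
def draw(name,off=(0,0),dz=-.102,stand=(.5056,-.2093,-.2046),xb=-.004):
    s=manip.sense(); d={c:manip.camera(c) for c in("side","top")}
    s=manip.sense(); tp=s["tool_pos"]; yaw=s["tool_rot"][2]-np.pi/2
    print(tp,s["tool_rot"],s["force"],s["t"])
    def W(o,y,p): c,q=np.cos(y),np.sin(y); return [o[0]+c*p[0]-q*p[1],o[1]+q*p[0]+c*p[1],p[2]]
    b=tp[2]+dz; pl=[]
    for x in(-.0045,.0045):
        P=[(.084,0),(.084,.032),(.07,.032),(.07,.13),(-.07,.13),(-.07,.032),(-.084,.032),(-.084,0),(.084,0)]
        pl.append([W(tp,yaw,(x+off[0],y+off[1],b+z)) for y,z in P])
    st=[[W(stand,stand[2],(x,y,.022)) for x,y in((.055,.125),(.055,-.125),(-.055,-.125),(-.055,.125),(.055,.125))],
        [W(stand,stand[2],(xb,y,z)) for y,z in((.09,.025),(.09,.092),(-.09,.092),(-.09,.025))]]
    o=np.zeros((560,800,3),np.uint8)
    for i,(c,(r0,c0)) in enumerate((("side",(60,290)),("top",(160,345)))):
        k=4; im=cv2.resize(d[c][r0:r0+140,c0:c0+100],None,fx=k,fy=k,interpolation=2)
        raw=im.copy()
        for L,col in[(l,(0,0,255)) for l in pl]+[(l,(255,255,0)) for l in st]:
            q=np.array([proj(c,p) for p in L]); q=np.stack([(q[:,1]-c0+.5)*k,(q[:,0]-r0+.5)*k],1)
            cv2.polylines(im,[np.round(q*8).astype(np.int32)],False,col,1,cv2.LINE_AA,3)
        o[:,400*i:400*i+400]=im
        cv2.imwrite(f"pics/{name}_{c}_full.png",d[c])
    cv2.imwrite(f"pics/{name}.png",o)
if __name__=="__main__": draw(sys.argv[1])
E
python3 ov.py ov1
```

```text
[ 0.52327327 -0.21305378  0.20625634] [-3.14152228e+00 -3.78120007e-04  1.36637857e+00] [ 0.02063194 -0.16884873 -0.99748894] 9.3167
```

View pics/ov1.png

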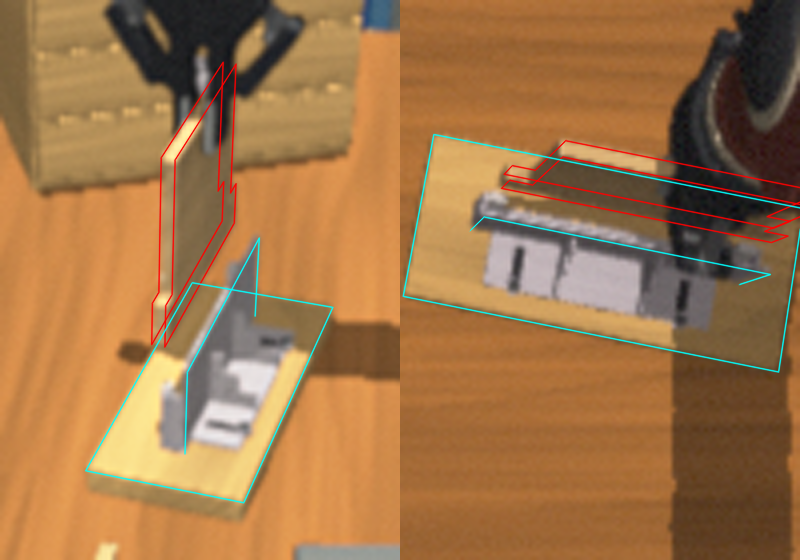

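```bash
python3 - <<'E'
import cv2,numpy as np
s=cv2.imread("pics/ov1_side_full.png");t=cv2.imread("pics/ov1_top_full.png")
def crop(im,r0,r1,c0,c1,k):
    o=cv2.resize(im[r0:r1,c0:c1],None,fx=k,fy=k,interpolation=cv2.INTER_CUBIC)
    for c in range((c0+4)//5*5,c1,5): cv2.line(o,((c-c0)*k+k//2,0),((c-c0)*k+k//2,5),(0,0,255),1); cv2.putText(o,str(c),((c-c0)*k-8,16),0,.35,(0,0,255),1)
    for r in range((r0+4)//5*5,r1,5): cv2.line(o,(0,(r-r0)*k+k//2),(5,(r-r0)*k+k//2),(0,0,255),1); cv2.putText(o,str(r),(8,(r-r0)*k+k//2+4),0,.35,(0,0,255),1)
    return o
a=crop(s,85,175,322,362,6);b=crop(t,190,240,355,415,9)
o=np.zeros((540,800,3),np.uint8);o[:a.shape[0],:240]=a;o[:b.shape[0],250:790]=b
cv2.imwrite("pics/z1.png",o)
E
```

```text
(no output)
```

View pics/z1.png

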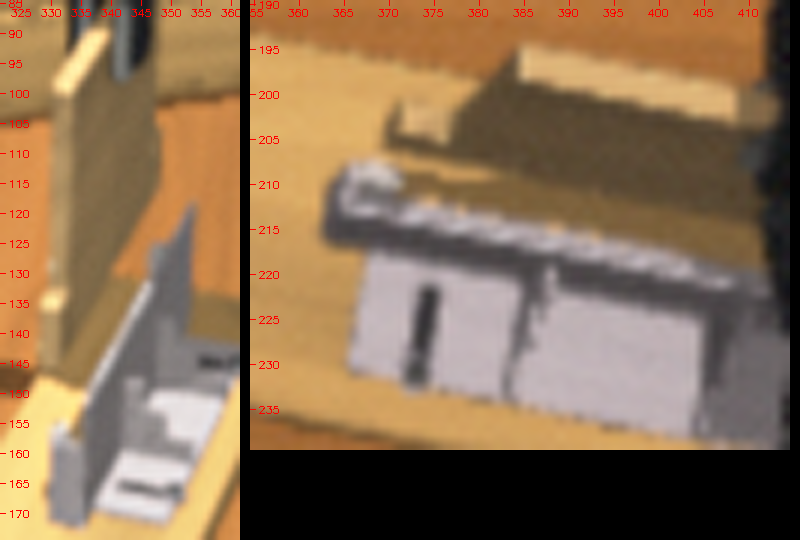

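```bash
python3 - <<'E'
from h import *
from scipy.optimize import least_squares
np.set_printoptions(precision=4,suppress=True)
yaw=1.3664-np.pi/2
T=[((.0045,.084,.032),(371.2,200.7)),((-.0045,.084,.032),(370,204.5)),((.0045,.07,.13),(384.5,194.5)),((-.0045,.07,.13),(384.3,198.2))]
S=[((.0045,.07,.13),(330.2,99.8)),((-.0045,.07,.13),(334,100.5)),((.0045,.084,.032),(328.5,133.7)),((-.0045,.084,.032),(332.3,134.3)),((.0045,.084,0),(328.3,144.5)),((-.0045,.084,0),(331.8,146.5))]
def run(sets,zfix=None):
    c,s=np.cos(yaw),np.sin(yaw)
    def f(p):
        r=[]
        for n,L in sets:
            for (a,b,z),(u,v) in L:
                q=proj(n,[p[0]+c*a-s*b,p[1]+s*a+c*b,(zfix if zfix else p[2])+z]); r+=[q[0]-v,q[1]-u]
        return np.array(r)
    o=least_squares(f,[.52,-.21,.104],loss="soft_l1"); return o.x,f(o.x).reshape(-1,2)
for st in([("top",T),("side",S)],[("top",T)],[("side",S)]):
    p,r=run(st); d=p[:2]-np.array([.5056,-.2093]); c,s=np.cos(-.2046),np.sin(-.2046)
    print(p,"stand-frame",c*d[0]+s*d[1],-s*d[0]+c*d[1]); print(r.T)
p,r=run([("top",T)],.104);print(p)
E
```

```text
[ 0.5216 -0.2096  0.1079] stand-frame 0.01572108305507231 0.002940379266490832
[[ 0.5409  0.4213  0.5408  0.9132 -1.5823 -1.7269  1.0487  1.045   0.6341
  -0.7612]
 [ 0.0286  0.5615  0.0497 -0.4691  0.0515 -0.2689 -0.4853 -0.9478 -0.452
  -0.6661]]
[ 0.5182 -0.2047  0.1361] stand-frame 0.011401362731608503 0.007025028151561473
[[ 0.0087 -0.0022 -0.2564  0.2496]
 [-0.2078  0.3049  0.2271 -0.3152]]
[ 0.5251 -0.2643  0.0739] stand-frame 0.030251007322244828 -0.04987628417500129
[[-0.0624 -0.2316  0.7906  0.7583 -0.1023 -1.5268]
 [ 0.5295  0.0393  0.08   -0.539   0.1128 -0.2531]]
[ 0.5236 -0.2103  0.104 ]
```

Call:
{"name": "servo_tool", "arguments": {"steps": "-0.015 -0.07 0 0 0 0; 0 0 -0.4 0 0 0; 0 0 -0.4 0 0 0; 0 0 -0.2 0 0 0; 0 0 0 0 0 0"}}

```text
t: 9.73
tool_pos: [0.5214, -0.2147, 0.1792]
tool_rot: [-3.137, -0.001, 1.366]
force: [-0.2, 0.1, -0.7]
grip_width: 0.095
```

Call:
{"name": "servo_tool", "arguments": {"steps": "0 0 0 0 0 0; 0 0 0 0 0 0; -0.06 0.012 0 0 0 0; -0.06 0.012 0 0 0 0; 0 0 0 0 0 0"}}

```text
t: 10.15
tool_pos: [0.5195, -0.2144, 0.1816]
tool_rot: [-3.142, 0.0, 1.366]
force: [-0.6, -0.5, -1.7]
grip_width: 0.092
```

```bash
python3 ov.py ov2
```

```text
[ 0.51978241 -0.21451692  0.1815547 ] [3.14120655e+00 1.19912257e-04 1.36602296e+00] [ 1.19935046 -0.24844893 -1.35571328] 10.25
```

View pics/ov2.png

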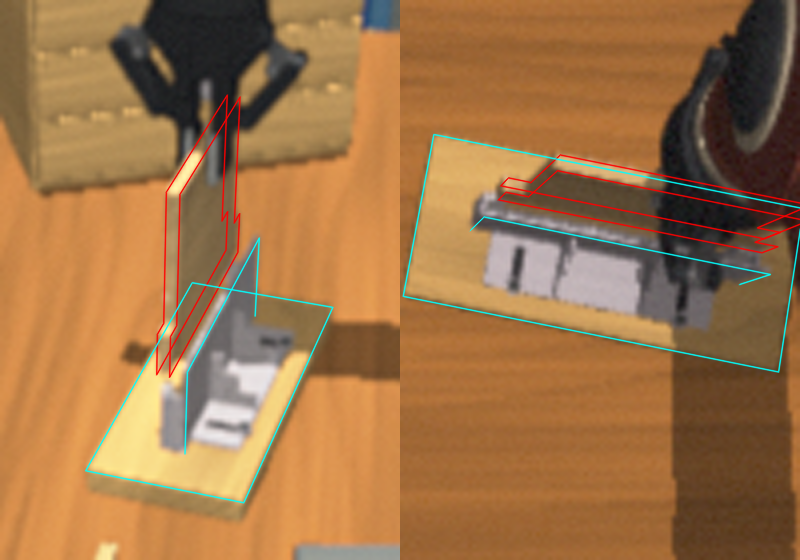

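Call:
{"name": "servo_tool", "arguments": {"steps": "-0.06 0.012 0 0 0 0; -0.06 0.012 0 0 0 0; 0 0 0 0 0 0; 0 0 0 0 0 0"}}

```text
t: 10.58
tool_pos: [0.5167, -0.2139, 0.1813]
tool_rot: [-3.142, 0.0, 1.366]
force: [0.5, -0.1, -2.0]
grip_width: 0.097
```

Call:
{"name": "servo_tool", "arguments": {"steps": "-0.06 0.012 0 0 0 0; -0.06 0.012 0 0 0 0; 0 0 0 0 0 0; 0 0 0 0 0 0"}}

```text
t: 10.92
tool_pos: [0.5137, -0.2132, 0.1813]
tool_rot: [-3.142, -0.0, 1.366]
force: [-0.3, 0.3, -1.1]
grip_width: 0.09
```

Call:
{"name": "servo_tool", "arguments": {"steps": "-0.06 0.012 0 0 0 0; -0.04 0.008 0 0 0 0; 0 0 0 0 0 0; 0 0 0 0 0 0"}}

```text
t: 11.25
tool_pos: [0.5112, -0.2127, 0.1813]
tool_rot: [-3.142, -0.0, 1.366]
force: [0.7, -0.2, -1.1]
grip_width: 0.092
```

Call:
{"name": "servo_tool", "arguments": {"steps": "-0.06 0.012 0 0 0 0; -0.02 0.004 0 0 0 0; 0 0 0 0 0 0; 0 0 0 0 0 0"}}

```text
t: 11.58
tool_pos: [0.5094, -0.2123, 0.1814]
tool_rot: [3.141, -0.0, 1.366]
force: [0.2, -0.5, -0.4]
grip_width: 0.095
```

Call:
{"name": "servo_tool", "arguments": {"steps": "-0.06 0.012 0 0 0 0; -0.02 0.004 0 0 0 0; 0 0 0 0 0 0; 0 0 0 0 0 0"}}

```text
t: 11.92
tool_pos: [0.5086, -0.2121, 0.1816]
tool_rot: [3.138, -0.0, 1.366]
force: [4.1, -0.8, -3.7]
grip_width: 0.093
```

```bash
python3 ov.py ov3; python3 -c "
from rig import manip;print(manip.sense()['moment'])"
```

```text
[ 0.50849472 -0.21214225  0.18158544] [ 3.13874464e+00 -9.12501737e-05  1.36622039e+00] [ 3.80498127 -0.64421922 -3.44203964] 12.0167
[-0.28712733 -1.25528209 -0.04685773]
```

View pics/ov3.png

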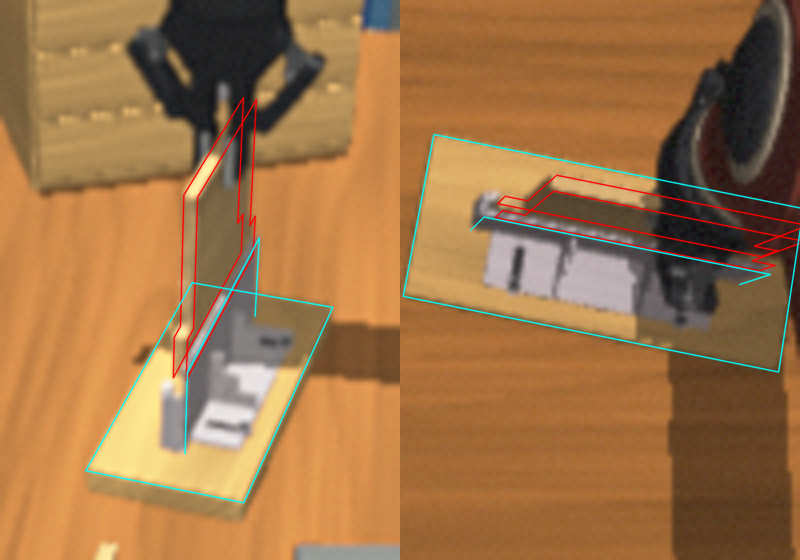

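Call:
{"name": "servo_tool", "arguments": {"steps": "0.02 -0.004 0 0 0 0; 0 0 -0.12 0 0 0; 0 0 -0.12 0 0 0; 0 0 0 0 0 0"}}

```text
t: 12.35
tool_pos: [0.5086, -0.2122, 0.1754]
tool_rot: [3.14, 0.0, 1.366]
force: [4.3, -0.9, -1.4]
grip_width: 0.096
```

Call:
{"name": "servo_tool", "arguments": {"steps": "0 0 -0.12 0 0 0; 0 0 -0.12 0 0 0; 0 0 0 0 0 0; 0 0 0 0 0 0"}}

```text
t: 12.68
tool_pos: [0.5085, -0.2122, 0.1691]
tool_rot: [3.14, -0.0, 1.366]
force: [6.2, -2.0, -1.8]
grip_width: 0.093
```

Call:
{"name": "servo_tool", "arguments": {"steps": "0 0 -0.1 0 0 0; 0 0 -0.1 0 0 0; 0 0 0 0 0 0; 0 0 0 0 0 0"}}

```text
t: 13.02
tool_pos: [0.5086, -0.2122, 0.1642]
tool_rot: [3.14, -0.0, 1.366]
force: [5.8, -1.2, -0.7]
grip_width: 0.095
```

Call:
{"name": "servo_tool", "arguments": {"steps": "0.016 -0.003 -0.1 0 0 0; 0 0 -0.1 0 0 0; 0 0 0 0 0 0; 0 0 0 0 0 0"}}

```text
t: 13.35
tool_pos: [0.5089, -0.2123, 0.1598]
tool_rot: [3.14, 0.0, 1.366]
force: [4.5, -1.5, 4.9]
grip_width: 0.096
```

Call:
{"name": "servo_tool", "arguments": {"steps": "0 0 -0.1 0 0 0; 0 0 -0.1 0 0 0; 0 0 0 0 0 0; 0 0 0 0 0 0"}}

```text
t: 13.68
tool_pos: [0.5091, -0.2123, 0.1553]
tool_rot: [3.139, 0.0, 1.366]
force: [4.9, -1.1, 7.5]
grip_width: 0.098
```

```bash
python3 ov.py ov4; python3 -c "
from rig import manip;print(manip.sense()['moment'])"
```

```text
[ 0.50906945 -0.21233621  0.15530743] [3.13939537e+00 3.72915436e-04 1.36611499e+00] [ 4.77785348 -1.42331022  5.96026382] 13.7833
[-0.23272411 -1.10321417 -0.01301079]
```

View pics/ov4.png

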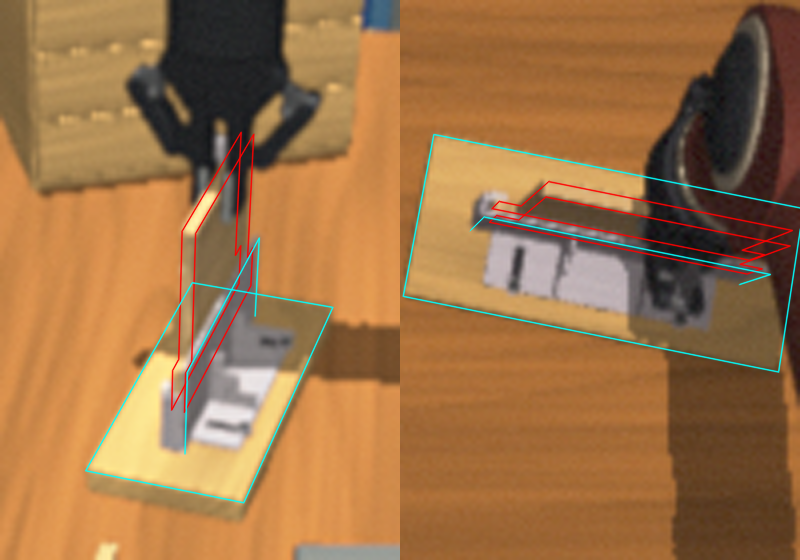

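Call:
{"name": "servo_tool", "arguments": {"steps": "0.008 -0.002 -0.1 0 0 0; 0 0 -0.1 0 0 0; 0 0 -0.1 0 0 0; 0 0 0 0 0 0"}}

```text
t: 14.12
tool_pos: [0.5092, -0.2124, 0.1482]
tool_rot: [3.139, 0.001, 1.366]
force: [3.1, 0.2, 10.3]
grip_width: 0.098
```

Call:
{"name": "servo_tool", "arguments": {"steps": "0 0 -0.1 0 0 0; 0 0 -0.1 0 0 0; 0 0 -0.1 0 0 0; 0 0 0 0 0 0"}}

```text
t: 14.45
tool_pos: [0.5092, -0.2124, 0.1407]
tool_rot: [3.14, 0.001, 1.366]
force: [4.0, -0.4, 9.6]
grip_width: 0.093
```

Call:
{"name": "servo_tool", "arguments": {"steps": "0 0 -0.1 0 0 0; 0 0 -0.1 0 0 0; 0 0 0 0 0 0; 0 0 0 0 0 0"}}

```text
t: 14.78
tool_pos: [0.5092, -0.2124, 0.1357]
tool_rot: [3.14, 0.001, 1.366]
force: [3.8, -0.0, 9.3]
grip_width: 0.092
```

Call:
{"name": "servo_tool", "arguments": {"steps": "0 0 -0.08 0 0 0; 0 0 -0.08 0 0 0; 0 0 0 0 0 0; 0 0 0 0 0 0"}}

```text
t: 15.12
tool_pos: [0.5092, -0.2124, 0.1318]
tool_rot: [3.14, 0.001, 1.366]
force: [3.2, -1.6, 9.1]
grip_width: 0.09
```

Call:
{"name": "servo_tool", "arguments": {"steps": "0 0 -0.06 0 0 0; 0 0 -0.04 0 0 0; 0 0 0 0 0 0; 0 0 0 0 0 0"}}

```text
t: 15.45
tool_pos: [0.5092, -0.2124, 0.1294]
tool_rot: [3.139, 0.001, 1.366]
force: [3.6, -0.5, 11.1]
grip_width: 0.095
```

Call:
{"name": "servo_tool", "arguments": {"steps": "0 0 -0.04 0 0 0; 0 0 0 0 0 0; 0 0 0 0 0 0"}}

```text
t: 15.7
tool_pos: [0.5092, -0.2124, 0.1285]
tool_rot: [3.139, 0.001, 1.366]
force: [3.2, -1.6, 11.1]
grip_width: 0.093
```

Call:
{"name": "servo_tool", "arguments": {"steps": "0 0 -0.04 0 0 0; 0 0 0 0 0 0; 0 0 0 0 0 0"}}

```text
t: 15.95
tool_pos: [0.5092, -0.2124, 0.1275]
tool_rot: [3.139, 0.001, 1.366]
force: [3.0, -0.8, 11.8]
grip_width: 0.094
```

Call:
{"name": "servo_tool", "arguments": {"steps": "0 0 -0.04 0 0 0; 0 0 0 0 0 0; 0 0 0 0 0 0"}}

```text
t: 16.2
tool_pos: [0.5092, -0.2126, 0.127]
tool_rot: [3.139, 0.001, 1.366]
force: [2.6, -1.2, 13.7]
grip_width: 0.095
```

Call:
{"name": "servo_tool", "arguments": {"steps": "0 0 -0.04 0 0 0; 0 0 0 0 0 0; 0 0 0 0 0 0"}}

```text
t: 16.45
tool_pos: [0.5092, -0.2126, 0.127]
tool_rot: [3.139, 0.001, 1.366]
force: [0.4, -0.2, 19.6]
grip_width: 0.097
```

Call:
{"name": "servo_tool", "arguments": {"steps": "0 0 -0.02 0 0 0; 0 0 0 0 0 0; 0 0 0 0 0 0"}}

```text
t: 16.7
tool_pos: [0.5092, -0.2126, 0.127]
tool_rot: [3.139, 0.002, 1.366]
force: [0.3, -0.7, 22.8]
grip_width: 0.095
```

```bash
python3 ov.py ov5; python3 -c "
from rig import manip;print(manip.sense()['moment'])"
```

```text
[ 0.50920974 -0.21259096  0.12694558] [3.13887655e+00 1.65780863e-03 1.36575616e+00] [ 0.80483146  0.13278797 23.16548674] 16.8
[ 0.09649517 -0.03831829  0.04567277]
```

View pics/ov5.png

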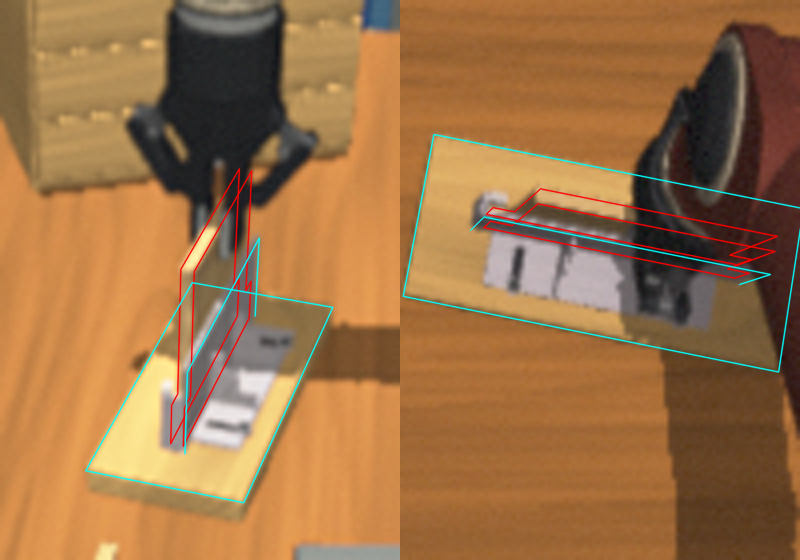

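Call:
{"name": "servo_tool", "arguments": {"steps": "0 0 0.06 0 0 0; 0 0 0.06 0 0 0; 0 0 0 0 0 0"}}

```text
t: 17.05
tool_pos: [0.5091, -0.2126, 0.127]
tool_rot: [3.14, 0.0, 1.366]
force: [4.9, -2.1, 4.7]
grip_width: 0.094
```

Call:
{"name": "servo_tool", "arguments": {"steps": "0 0 0 0 0 0; 0 0 0 0 0 0; 0 0 0 0 0 0; 0 0 0 0 0 0; 0 0 0 0 0 0", "claw": 0.6}}

```text
t: 17.47
tool_pos: [0.5069, -0.2118, 0.1255]
tool_rot: [-3.138, -0.0, 1.366]
force: [0.3, -0.2, -0.2]
grip_width: 0.402
```

Released cleanly; withdraw straight up, then look.

Call:
{"name": "servo_tool", "arguments": {"steps": "0.06 0 0.3 0 0 0; 0 0 0.6 0 0 0; 0 0 0.8 0 0 0; 0 0 1 0 0 0; 0 0 1 0 0 0"}}

```text
t: 17.88
tool_pos: [0.5093, -0.2119, 0.2199]
tool_rot: [-3.14, -0.0, 1.366]
force: [0.6, -0.1, -0.5]
grip_width: 0.4
```

Call:
{"name": "servo_tool", "arguments": {"steps": "0 0.5 1 0 0 0; 0 1 0.5 0 0 0; 0 1 0 0 0 0; 0 1 0 0 0 0; 0 1 0 0 0 0"}}

```text
t: 18.3
tool_pos: [0.5096, -0.0986, 0.2573]
tool_rot: [3.141, 0.0, 1.366]
force: [0.4, 0.1, 0.1]
grip_width: 0.403
```

Call:
{"name": "servo_tool", "arguments": {"steps": "0 1 0 0 0 0; 0 1 0 0 0 0; 0 1 0 0 0 0; 0 1 0 0 0 0; 0 0.5 0 0 0 0"}}

```text
t: 18.72
tool_pos: [0.5093, 0.0171, 0.2571]
tool_rot: [-3.141, -0.002, 1.371]
force: [0.0, -0.3, -0.3]
grip_width: 0.402
```

```bash
cat > fin.py <<'E'
from h import *
import cv2
d=manip.camera("side");t=manip.camera("top"); s=manip.sense(); print(s["tool_pos"],s["force"],s["t"])
cv2.imwrite("pics/fin_s.png",d);cv2.imwrite("pics/fin_t.png",t)
def W(p,o=(.5056,-.2093,-.2046)): c,q=np.cos(o[2]),np.sin(o[2]); return [o[0]+c*p[0]-q*p[1],o[1]+q*p[0]+c*p[1],p[2]]
o=np.zeros((600,800,3),np.uint8)
for i,(c,im,r0,c0) in enumerate((("side",d,80,305),("top",t,170,345))):
    k=5; w=80 if i==0 else 80; 
    if i: k=4;w=100
    im=cv2.resize(im[r0:r0+600//k,c0:c0+w],None,fx=k,fy=k,interpolation=2)
    for dz,col in((0,(0,0,255)),):
        x=.0035
        q=np.array([proj(c,W((x,y,z+.025+dz))) for y,z in[(.084,0),(.084,.032),(.07,.032),(.07,.13),(-.07,.13),(-.07,.032),(-.084,.032),(-.084,0),(.084,0)]])
        q=np.stack([(q[:,1]-c0+.5)*k,(q[:,0]-r0+.5)*k],1); cv2.polylines(im,[np.round(q*8).astype(np.int32)],False,col,1,cv2.LINE_AA,3)
    o[:im.shape[0],400*i:400*i+400]=im
cv2.imwrite("pics/fin.png",o); cv2.imwrite("pics/finall.png",cv2.resize(np.hstack([d,t]),(800,250)))
E
python3 fin.py
```

```text
[0.5095039  0.01628991 0.25696644] [ 0.00675314 -0.46222674  0.54226343] 18.8167
```

View pics/fin.png

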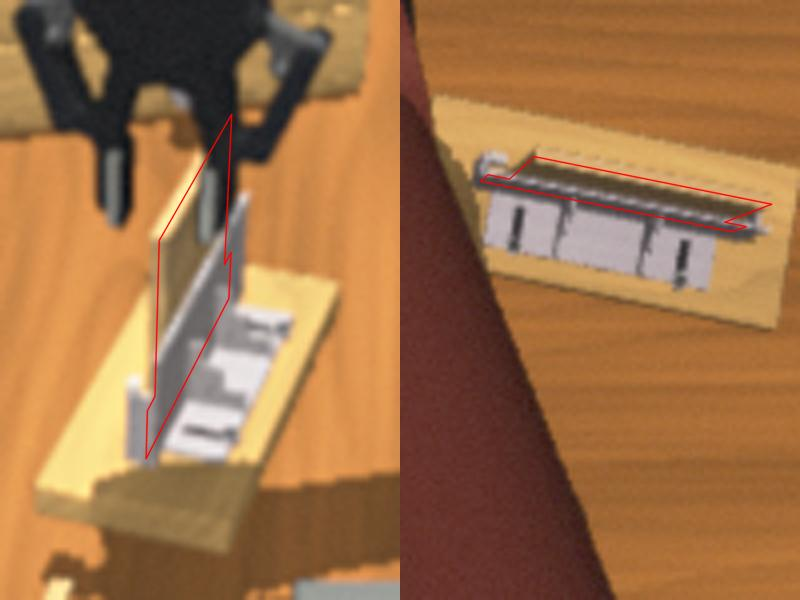

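View pics/fin_s.png

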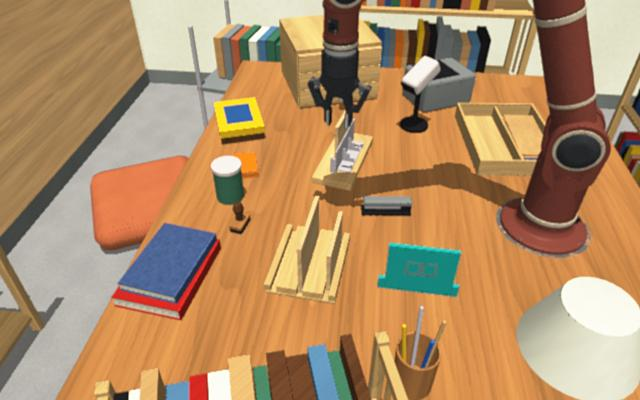

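Call:
{"name": "servo_tool", "arguments": {"steps": "0 0.5 1 0 0 0; 0 1 1 0 0 0; 0 1 1 0 0 0; 0 1 1 0 0 0; 0 1 0.5 0 0 0"}}

```text
t: 19.23
tool_pos: [0.5111, 0.1248, 0.3724]
tool_rot: [3.137, -0.001, 1.363]
force: [0.7, 0.3, -0.4]
grip_width: 0.4
```

Call:
{"name": "servo_tool", "arguments": {"steps": "0.5 1 0 0 0 0; 1 1 0 0 0 0; 1 1 0 0 0 0; 1 0.5 0 0 0 0; 0 0 0 0 0 0"}}

```text
t: 19.65
tool_pos: [0.6005, 0.2137, 0.3661]
tool_rot: [-3.14, 0.0, 1.366]
force: [0.2, -0.4, -0.8]
grip_width: 0.401
```

```bash
python3 fin.py
```

```text
[0.59805662 0.21122163 0.36750656] [ 0.69889433 -0.68107222  0.37833062] 19.75
```

View pics/fin.png

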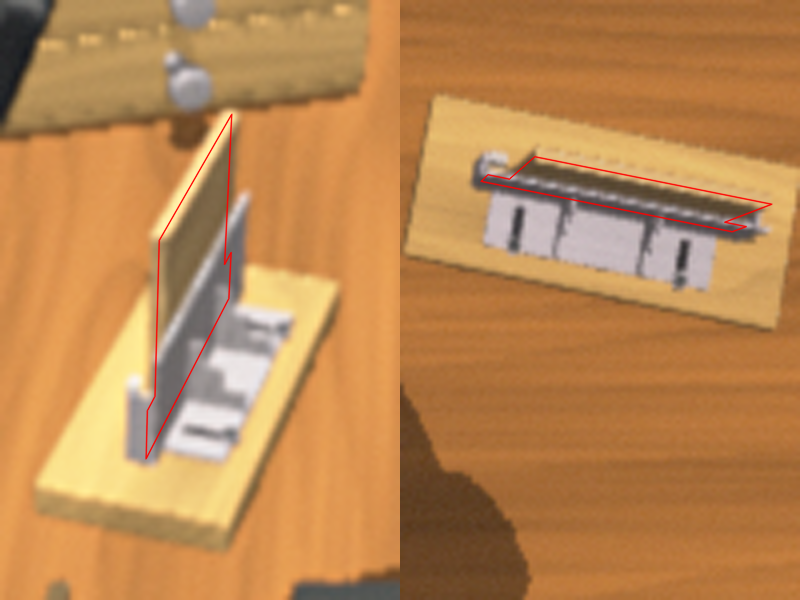

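```bash
python3 -c "
from rig import manip;print(manip.finish_job())"
```

```text
the job is handed in; nothing more can be done
None
```

I took the eared guide plate out of the +x slot of the rack and slid its ears down into the two sprung slots of the bracket. It is down on the seat, and I let go, moved the arm clear and handed the job in at about 19.8 s.

- **Finding the bracket:** I drew the plate back until it touched the back plate, at about 4 N. The back plate's front face lies near x = -1 mm on the stand.
- **Pressing home:** Sliding past the springs took about 5 to 12 N. The plate then stopped hard with the tool at 127 mm, which is the height I had worked out for a bottom edge at 25 mm. The press peaked at about 23 N, under the 30 N limit.
- **Final pictures:** The plate stands upright and parallel to the back plate, and its top edge is level at the expected height. The other plates, tin, stamp, stapler, card box and turquoise look-alike appear unmoved by eye in the final side picture.

**Checks that disagreed or could not be made:**
- Camera estimates of the plate's sideways position in the grip differed by up to about 3 mm. I shifted 1.8 mm before inserting, and the ears went in without catching on the cheeks.
- Neither camera sees the visitors' side. I infer that the paper faces visitors because the side facing the robot is plain and the +y ear was detected on the left in both views.

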